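Index and lock the welding positioner

TASK

Turn the positioner's spindle until the keyway in its disc lines up with the slot in the fixed cheeks. Then take the lock key that fits, the one of middle thickness of the three in the rack, and push it fully home through slot and keyway so that the spindle is locked, and let go of it. Leave the other two keys and everything else on the bench where they are.

Things in the scene. Friction and masses are not known exactly. Their poses are not given: they have to be found in the camera images.
- head: Fixed tilted head of a welding positioner. Origin on the spindle axis, level with the disc's top face, 135 mm above the bench. z = spindle axis, leaning 30 deg towards the robot's side; x up the slope, away from it; y level. Two dark cheeks at x 66 to 98 mm leave a 17 mm slot (centred on y = 0, tops at z = 0, end wall at x = 98, floor at z = -25 mm, which runs on under the disc).
- spindle (a joint): Angle of the steel spindle about head's z, rad, anticlockwise seen from above the disc. 0 or any full turn (2 pi) = keyway lined up with the slot between the cheeks. Turns both ways without stops, about 0.25 N m of drag, stays where it is left. Its disc is a twelve-sided plate, 124 mm across, 22 mm thick.
- boss (a point): Point on the spindle axis 25 mm above the disc face: middle of the square steel boss, 36 x 36 mm and 45 mm high, by which the spindle is turned. The boss's flats turn with the spindle: at angle 0 they face head's x and y.
- keyway (a point): Middle of the keyway's mouth in the disc: the only notch in its rim, 17 mm wide, radial from 40 mm out to the rim at 62 mm, open through the disc. The point is 53 mm from the axis, on the disc's top face.
- slot (a point): Where the centre of the seated key's underside belongs, 69 mm up the slope from the spindle axis and 24 mm below the disc's face (head frame 69, 0, -24 mm). The seated tongue spans 44 to 94 mm from the axis, in the keyway and between the cheeks at once; its shoulders then rest flush on the disc and on the slot's 8 mm end wall.
- key: T-shaped aluminium lock key, upright, hung by its shoulders in a rack pocket. Plate 14 mm thick (its y). Head 70 mm wide (x), at z 24 to 68 mm; tongue below it 50 mm wide, z 0 to 24, its lowest 9 mm tapering to 6 mm thick. Origin: centre of the tongue's underside. Alike under half a turn about z. About 0.17 kg. The middle thickness of the three keys: this one fits the 17 mm slot.
- key_thin: T-shaped aluminium spare key, upright, hung by its shoulders in a rack pocket. Plate 10 mm thick (its y). Head 70 mm wide (x), at z 24 to 68 mm; tongue below it 50 mm wide, z 0 to 24, its lowest 9 mm tapering to 6 mm thick. Origin: centre of the tongue's underside. Alike under half a turn about z. About 0.12 kg. Leave it.
- key_thick: T-shaped aluminium spare key, upright, hung by its shoulders in a rack pocket. Plate 19 mm thick (its y). Head 70 mm wide (x), at z 24 to 68 mm; tongue below it 50 mm wide, z 0 to 24, its lowest 9 mm tapering to 6 mm thick. Origin: centre of the tongue's underside. Alike under half a turn about z. About 0.22 kg. Too thick for the slot. Leave it.
- rack: Fixed grey key rack, 62 x 248 x 55 mm high, origin under its centre. Three open-topped pockets 45 mm deep in a row along its y, 82 mm apart, each 22 mm along the rack's x and 55 mm along its y; the keys' width lies along the rack's y. Which key is in which pocket varies.
- tray: Fixed dark steel tray of offcuts, 75 x 245 x 45 mm high, origin under its centre; rack and tray stand on opposite sides of the positioner, either way round.
- spray_can: Bystander: upright can, 58 mm across, 160 mm high; origin under its centre.
- tube_offcut: Bystander: upright steel tube, 60 mm across, 120 mm high; origin under its centre.
- hammer: Bystander: hammer lying flat along its x, 260 mm long, on the bench near the robot.
- square: Bystander: flat steel square, legs 130 and 100 mm, 15 mm thick.
- paste_jar: Bystander: jar 60 mm across, 75 mm high, in front of the positioner; origin under its centre.
- flange: Bystander: dark flat steel ring, 90 mm across, 14 mm thick, behind the positioner.
There are look-alikes about, which are no part of the job. What is shaped like the key but yellow is not meant.

How it is judged:
On the way, in this order (a step that is already met when the one before it is completed fails the run):
1. the keyway is lined up with the slot (within 6 mm sideways), the key not yet in (x of keyway in the frame of head above 0.04 m and y of keyway in the frame of head between -0.006 and 0.006 m), for 0.2 s.
2. the lock key is home through slot and keyway (z of key in the frame of head below -0.02 m and x of key in the frame of head between 0.058 and 0.08 m and y of key in the frame of head between -0.004 and 0.004 m and angle between the z axis of key and the z axis of head, either way round below 0.12 rad and angle between the x axis of key and the x axis of head, either way round below 0.12 rad and x of keyway in the frame of head above 0.04 m and y of keyway in the frame of head between -0.004 and 0.004 m), for 0.2 s.
At the end, for the whole second after the job is handed in: Keyway within 4 mm sideways of the slot; the middle key in both, shoulders within 4 mm of flush, within 4 mm across and 11 mm along the slot, square within 7 degrees; key and spindle at rest, key released. No other key or bystander moved over 30 mm (all of step 2 and linear speed of key below 0.02 m/s and velocity of joint spindle between -0.05 and 0.05 rad/s); the robot touches nothing.
It fails at once if one of the other two keys is moved more than 30 mm (distance of any of key_thin, key_thick from where it was at the start of the episode above 0.03 m).
It fails at once if a bystander is moved more than 30 mm (distance of any of spray_can, tube_offcut, hammer, square, paste_jar, flange from where it was at the start of the episode above 0.03 m).
It also fails if it takes over 72 s, if anything falls off the work surface, if the arm or the gripper's body presses on something with over 40 N, if the wrist force passes 120 N, or if a joint passes its speed limit or range.

ROBOT

A 6-joint arm with a two-finger parallel gripper is mounted at the origin on the work surface. World frame = base frame: x ahead of the robot, y to its left, z up, the work surface at z = 0. Lengths are in m, angles in rad, forces in N, time in s.
With the tool pointing down it reaches from about 0.3 to 0.875 m from the base axis. Payload 6.4 kg.
Tool frame: the origin (TCP) lies between the finger pads; the fingertips stand ctrl.tip_extent ahead of it and the grasp point (between the pads) is the TCP (ctrl.tip_extent is the distance from the TCP to the fingertips, in m); z points along the fingers, y is the line along which they close (so a half turn about z gives the same grasp; the last joint's range is limited). The gripper opens to 85 mm and grips with 20 to 120 N. Pads are 22 mm wide; open, the fingers measure 114 mm over their backs; the gripper's body (76 mm by 85 mm) begins 54 mm behind the grasp point. The pads swing forward as they close: fully open they stand 13 mm farther back than shut.
Start: joints at [-1.338, 0.181, 1.607, -0, 1.354, -0.206], TCP at [0.244, -0.521, 0.25] pointing down, gripper open.
Joint ranges: [-2.99, 2.99], [-0.89, 2.07], [0.3, 2.58], [-1.14, 4.28], [0, 2.63], [-3.12, 3.12]. Speed limits (rad/s): [2.57, 2.57, 3.01, 3.14, 3.14, 3.14].

INTERFACE

Orientations are given as a unit quaternion [w, x, y, z].
In Python, from bench import ctrl gives the robot as it stands.
- The arm moves only by the tool send_rows, never from a script. Its arguments are lists of equal length, an entry for each row: "dr": the turn, a rotation vector about the tool's x, y, z in units of 6 degrees (1.0 is 6 degrees), a list of three; "xyz": the shift along the tool's x, y, z in cm, a list of three; "jaw": the opening in per cent of the stroke, from 0 (shut) to 100 (fully open). In form: {"dr": [[wx, wy, wz], ...], "xyz": [[dx, dy, dz], ...], "jaw": [jaw, ...]}. A call has exactly 8 rows; each row is the pose to reach, as a shift and turn from the pose commanded when the call began, along the tool's axes at that moment; what a row does not reach only later rows make up. A row lasts 1/8 s, in which the tool goes at most 62.5 mm and 10.7 degrees, less where a joint would pass 70% of its speed; a pose out of reach is approached as far as the arm can. A call with a gripper value outside its range is refused whole. The fingers move at their own pace and stop on an object; the grip force is fixed at half the most. Time passes only in rows, so rows that repeat a pose let the fingers close, or fill a call up. It gives the time, the measured TCP pose, the force, the opening and the grip force at its end, in the units of the state.
- ctrl.get_obs(): the state, without advancing time (a new reading comes with each control period).
- ctrl.camera(name): name is "scene" or "top" or "wrist"; returns the picture (384x512x3 uint8, red, green, blue); there is no depth.
- ctrl.calibration(name): a dict with "camera_matrix" (3x3 intrinsics, pixels), "world_from_camera" (4x4, takes a point from camera to world coordinates). Camera axes: x right, y up, looking along -z (the intrinsics and any distortion apply to the point x, -y, -z); pixel columns grow to the right and rows downward; lengths in m; the calibration is good to about 2 mm. A picture is of the moment at which its call begins: read the wrist's pose just before it. calibration takes no time and is no camera call; for the wrist camera it gives the pose at the moment of the call.
- ctrl.hand_in(): hands the job in; it is judged then, once.
The state is a dict: "time_s": time; "q": joint angles; "dq": joint speeds; "joint_efforts": joint torques, N m; "eef_pos": TCP position; "eef_rot": TCP orientation; "wrist_force": force on the tool from outside, world axes, zero at the start; "torque": the same for the moment, N m; "opening": opening from 0.0 (shut) to 1.0 (fully open); "grasp_force": force on a finger pad.
Only numpy, scipy, OpenCV 4.12 (cv2) and the standard library are available. Lean on these libraries where they do the work, as an engineer would, in place of code of your own. Each camera call takes 0.05 s, during which the arm holds its last target. There are 200 camera calls.

## Working session

There is one attempt and no reset: what is moved stays moved. The work goes in short steps, Python scripts to look and compute and a tool call to move; the robot and the scene stay as the last step left them, time stands still between calls to the robot, and variables do not carry over. Pictures are saved under pics/ and viewed, at most 10 in all, crops included, and the job is handed in when it is done.

Besides the shell and the picture viewer there is one more tool, called after "Call:" as name(argument=value, ...), one argument or row to a line, values as JSON. send_rows: Moves the arm, as the interface text tells. Its arguments: {"type":"object","properties":{"dr":{"type":"array","items":{"type":"array","items":{"type":"number"}}},"xyz":{"type":"array","items":{"type":"array","items":{"type":"number"}}},"jaw":{"type":"array","items":{"type":"number"}}},"required":["dr","xyz","jaw"]}

```bash
mkdir -p pics; ls
python3 - <<'E'
from bench import ctrl
import cv2
for n in ("scene","top"):
    im=ctrl.camera(n); cv2.imwrite(f"pics/{n}0.png",cv2.resize(im[:,:,::-1],(800,600),interpolation=cv2.INTER_CUBIC))
    c=ctrl.calibration(n); print(n,c)
print(ctrl.get_obs(),ctrl.tip_extent)
E
```

```text
pics
scene {'camera_matrix': array([[494.39292155,   0.        , 253.97397746],
       [  0.        , 494.39292155, 191.26696919],
       [  0.        ,   0.        ,   1.        ]]), 'world_from_camera': array([[-0.82658842, -0.37905966,  0.41601125,  1.18771923],
       [ 0.56260374, -0.57637765,  0.59267683,  0.91668043],
       [ 0.01511971,  0.72394929,  0.68968748,  1.12307855],
       [ 0.        ,  0.        ,  0.        ,  1.        ]])}
top {'camera_matrix': array([[382.94609339,   0.        , 255.1082415 ],
       [  0.        , 382.94609339, 189.87477127],
       [  0.        ,   0.        ,   1.        ]]), 'world_from_camera': array([[ 0.0128103 ,  0.9960149 , -0.08826216,  0.46706971],
       [-0.99979403,  0.0141483 ,  0.01455044,  0.05329561],
       [ 0.01574122,  0.08805758,  0.995991  ,  1.39243217],
       [ 0.        ,  0.        ,  0.        ,  1.        ]])}
{'time_s': 0.1, 'q': array([-1.33828632e+00,  1.81449552e-01,  1.60791763e+00, -1.24080277e-05,
        1.35383616e+00, -2.06339031e-01]), 'dq': array([-2.62689122e-04, -2.68884620e-03, -2.45844287e-03, -2.52541011e-05,
        6.80185625e-04,  9.57176806e-04]), 'joint_efforts': array([ 6.54222877e-04, -4.45875657e+01, -3.52236450e+01, -3.42286176e-04,
        4.17447765e-03, -7.74759286e-06]), 'eef_pos': array([ 0.24419501, -0.52003846,  0.24947926]), 'eef_rot': array([-8.05197365e-04,  9.76022267e-01,  2.17669213e-01, -1.65950108e-05]), 'wrist_force': array([ 0.49545937,  0.4298084 , -0.51773011]), 'torque': array([0.02120184, 0.01632983, 0.01526889]), 'grasp_force': 0.0, 'opening': 0.997292701333492} 0.019
```

View pics/scene0.png

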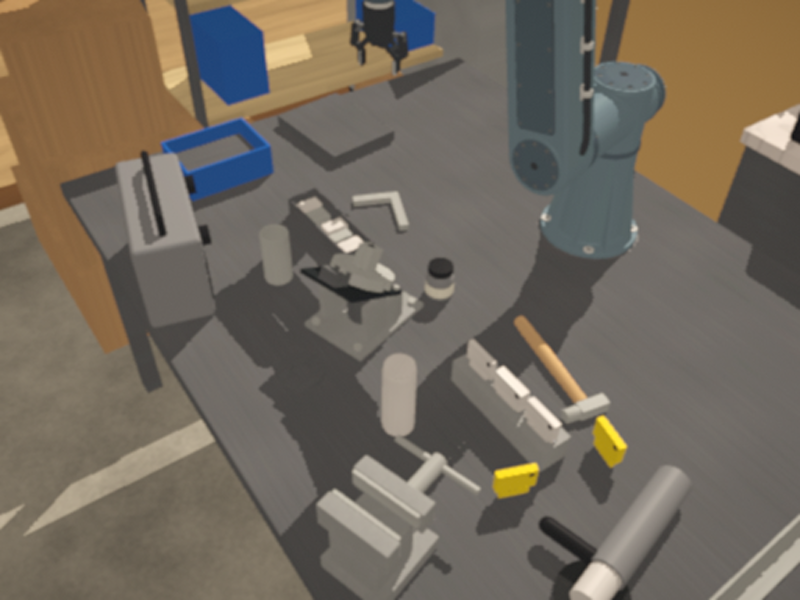

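View pics/top0.png

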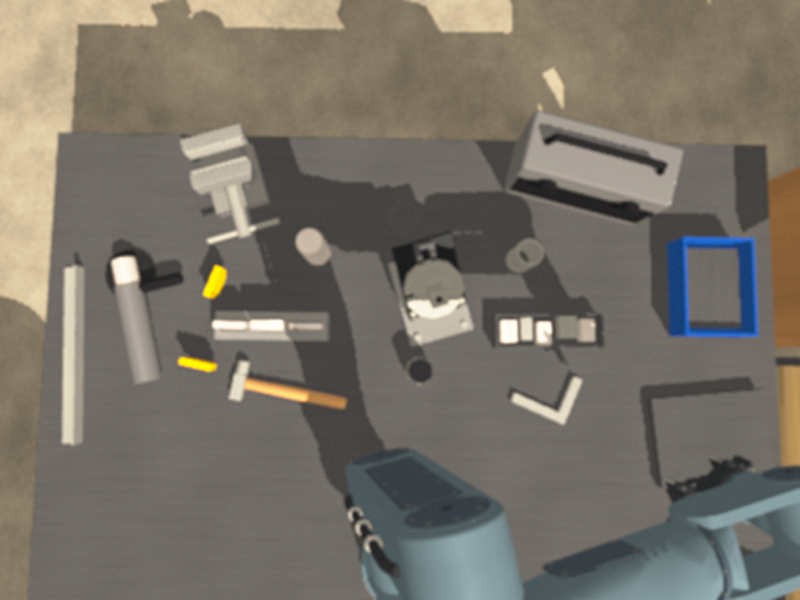

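The scene view shows the positioner at about (355,290) and the rack at (510,400). In the top view the head is at about (432,290), with the slot towards the top, i.e. +x. The rack is at (270,326) with three keys, and the hammer lies just in front of it. Next I'll get rough coordinates and magnified crops.

```bash
cat > h.py <<'E'
import numpy as np, cv2
from scipy.spatial.transform import Rotation as R
def ray(c,u,v):
    K=c["camera_matrix"];T=c["world_from_camera"]
    d=np.linalg.inv(K)@[u,v,1]; d=T[:3,:3]@[d[0],-d[1],-d[2]]
    return T[:3,3],d
def onz(c,u,v,z):
    o,d=ray(c,u,v); return o+d*(z-o[2])/d[2]
def proj(c,P):
    P=np.atleast_2d(P);T=c["world_from_camera"]
    q=(P-T[:3,3])@T[:3,:3]; q=q*[1,-1,-1]; q=q@c["camera_matrix"].T
    return q[:,:2]/q[:,2:]
def rot(o): return R.from_quat(np.roll(o["eef_rot"],-1))
E
python3 - <<'E'
from h import *; from bench import ctrl
c=ctrl.calibration("top"); s=.64
for n,u,v,z in [("head",436,293,.135),("rackL",214,325,.055),("rackR",328,325,.055),("rackTL",216,313,.055),("rackTR",328,313,.055),("can",313,240,.16),("jar",420,370,.075),("tube",527,250,.12),("hamhead",240,380,.02),("hamend",345,403,.02)]:
    print(n,onz(c,u*s,v*s,z).round(3))
a=cv2.imread("pics/top0.png");b=cv2.imread("pics/scene0.png")
f=lambda i,x,y,w,h:cv2.resize(i[y:y+h,x:x+w],(400,300),interpolation=cv2.INTER_CUBIC)
cv2.imwrite("pics/c0.png",np.vstack([np.hstack([f(a,370,220,133,100),f(b,280,230,160,120)]),np.hstack([f(a,200,280,147,110),f(b,440,330,147,110)])]))
E
```

```text
head [ 0.587 -0.044  0.135]
rackL [0.517 0.444 0.055]
rackR [0.52  0.19  0.055]
rackTL [0.543 0.44  0.055]
rackTR [0.547 0.191 0.055]
can [0.692 0.215 0.16 ]
jar [ 0.423 -0.015  0.075]
tube [ 0.685 -0.241  0.12 ]
hamhead [0.394 0.39  0.02 ]
hamend [0.345 0.152 0.02 ]
```

View pics/c0.png

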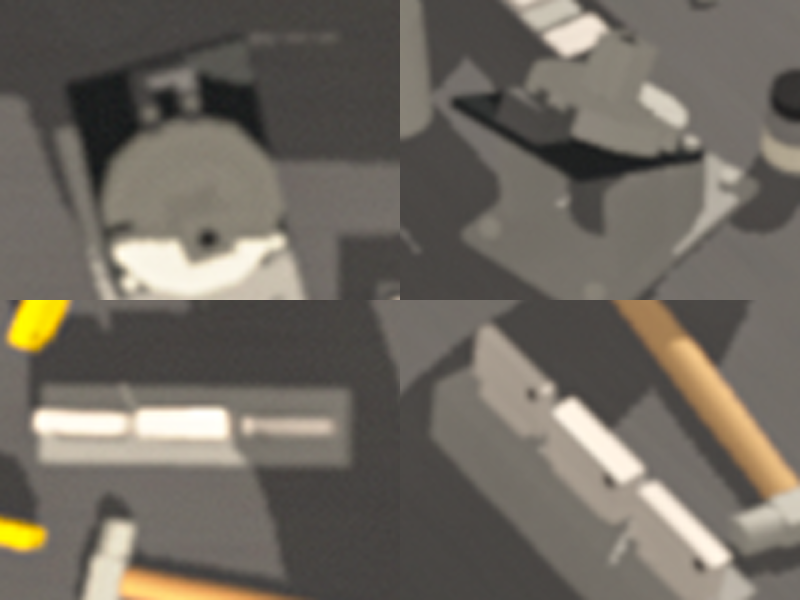

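Pocket order by thickness: the left pocket (y≈0.40) holds the middle key, the centre one the thick key and the right one the thin key. I'll move the wrist over the disc, looking along its axis.

```bash
cat >> h.py <<'E'
def Rzx(z,x):
    z=np.array(z,float);z/=np.linalg.norm(z);x=np.array(x,float);x-=z*(x@z);x/=np.linalg.norm(x)
    return R.from_matrix(np.c_[x,np.cross(z,x),z])
def headR(psi):
    z=[-.5*np.cos(psi),-.5*np.sin(psi),.75**.5]; return Rzx(z,[np.cos(psi),np.sin(psi),0])
def go(o,p,Rt):
    r=rot(o); dr=np.degrees((r.inv()*Rt).as_rotvec())/6; d=r.inv().apply(np.array(p)-o["eef_pos"])*100
    print("dr",dr.round(2),"xyz",d.round(2))
E
python3 - <<'E'
from h import *; from bench import ctrl
o=ctrl.get_obs();w=ctrl.calibration("wrist");T=w["world_from_camera"];r=rot(o)
print(w["camera_matrix"],r.inv().apply(T[:3,3]-o["eef_pos"]),r.inv().as_matrix()@T[:3,:3])
H=headR(.25);z=H.as_matrix()[:,2];x=H.as_matrix()[:,0]
for s in(1,-1): go(o,np.array([.587,-.044,.135])+.18*z,Rzx(-z,s*x))
E
```

```text
[[314.21692163   0.         257.07408645]
 [  0.         314.21692163 192.8125916 ]
 [  0.           0.           1.        ]] [ 0.0760179  -0.00013281 -0.12407642] [[-8.18852800e-04  9.53606141e-01  3.01055904e-01]
 [ 9.99999627e-01  8.63477055e-04 -1.51617254e-05]
 [-2.74413179e-04  3.01055779e-01 -9.53606493e-01]]
dr [-0.49  4.98  1.76] xyz [ 42.42 -30.22  -4.08]
dr [ -7.31  -0.71 -27.29] xyz [ 42.42 -30.22  -4.08]
```

Call:
send_rows(
  dr=[
    [0, 0.6, 0.2],
    [-0.1, 1.2, 0.4],
    [-0.2, 1.9, 0.7],
    [-0.25, 2.5, 0.9],
    [-0.3, 3.1, 1.1],
    [-0.4, 3.7, 1.3],
    [-0.45, 4.4, 1.5],
    [-0.5, 5, 1.76],
  ],
  xyz=[
    [5.3, -3.8, -0.6],
    [10.6, -7.6, -1.2],
    [15.9, -11.4, -1.8],
    [21.2, -15.1, -2.4],
    [26.5, -18.9, -3],
    [31.8, -22.7, -3.5],
    [37.1, -26.5, -4],
    [42.4, -30.2, -4.1],
  ],
  jaw=[100, 100, 100, 100, 100, 100, 100, 100],
)

```text
time_s: 1.1
eef_pos: [0.4893, -0.0847, 0.2909]
eef_rot: [-0.031, 0.958, 0.12, 0.259]
wrist_force: [1.3, 0.1, 0.7]
opening: 1.002
grasp_force: 0.0
```

Run:
```python
from h import *; from bench import ctrl
o=ctrl.get_obs();w=ctrl.calibration("wrist");im=ctrl.camera("wrist")
np.savez("w1.npz",K=w["camera_matrix"],T=w["world_from_camera"],im=im)
cv2.imwrite("pics/w1.png",cv2.resize(im[:,:,::-1],(800,600),interpolation=cv2.INTER_CUBIC))
print(o["eef_pos"],o["q"].round(2),rot(o).as_matrix()[:,2])
```

```text
[ 0.48926772 -0.08474683  0.29090259] [-0.67 -0.34  2.09  0.47  1.1   0.5 ] [ 0.48902836  0.1214637  -0.86376955]
```

View pics/w1.png

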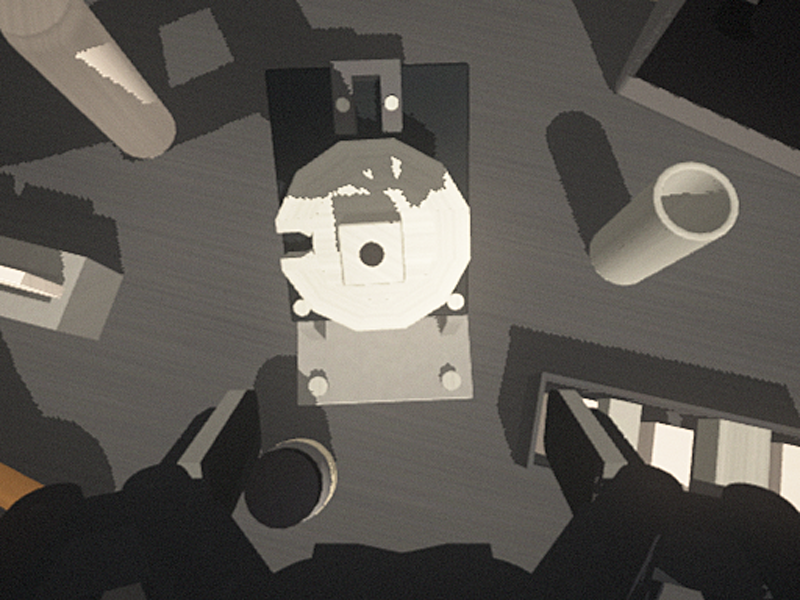

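The wrist view shows the disc centre at about (373,235), the boss top at (372,254), the slot at (367,75–130) and the keyway at the left rim (296,246), so the spindle is near +90°. I'll fit the head pose and angle.

```bash
cat > fit.py <<'E'
from h import *
from scipy.optimize import least_squares
d=np.load("w1.npz");c=dict(camera_matrix=d["K"],world_from_camera=d["T"]);im=d["im"]
obs=np.array([[352,76],[381,76],[372.5,254],[373.5,235],[340,223],[403,222],[405,283],[343,286],[296,245.5],[312,245.5]])*.64
b=.018
def pts(p):
    x,y,psi,th=p; H=headR(psi); Z=R.from_euler('z',th)
    L=np.vstack([[[.098,.0085,0],[.098,-.0085,0],[0,0,.0475],[0,0,0]],
      Z.apply([[b,-b,.0475],[-b,-b,.0475],[-b,b,.0475],[b,b,.0475]]),Z.apply([[.053,0,0],[.040,0,0]])])
    return H.apply(L)+[x,y,.135]
# order boss corners for th~pi/2: image TL = head(+x,+y)= R(90)*( +b,-b)
f=lambda p:(proj(c,pts(p))-obs).ravel()
s=least_squares(f,[.587,-.044,.25,1.57],loss='soft_l1')
print(s.x.round(4),np.degrees(s.x[2:]).round(1));print((f(s.x).reshape(-1,2)/.64).round(1))
np.save("head.npy",s.x)
def draw(name,p=s.x):
    x,y,psi,th=p;H=headR(psi);Z=R.from_euler('z',th)
    I=cv2.resize(im[:,:,::-1],None,fx=3,fy=3,interpolation=cv2.INTER_CUBIC)
    def pl(L,col):
        q=proj(c,H.apply(L)+[x,y,.135]); cv2.polylines(I,[((q+.5)*3*8).round().astype(int)],True,col,1,cv2.LINE_AA,3)
    a=np.radians(np.arange(15,375,30)); r=.062/np.cos(np.radians(15))
    pl(Z.apply(np.c_[r*np.cos(a),r*np.sin(a),0*a]),(0,0,255))
    pl(Z.apply([[.062,.0085,0],[.04,.0085,0],[.04,-.0085,0],[.062,-.0085,0]]),(0,255,0))
    pl(Z.apply([[b,b,.0475],[b,-b,.0475],[-b,-b,.0475],[-b,b,.0475]]),(255,0,0))
    pl([[.066,.0085,0],[.098,.0085,0],[.098,-.0085,0],[.066,-.0085,0]],(0,255,255))
    cv2.imwrite(name,I[80:680,400:1100])
draw("pics/fit1.png")
E
python3 fit.py
```

```text
[ 0.5943 -0.0409  0.2887  1.5922] [16.5 91.2]
[[-0.  -0.8]
 [-0.2 -1.8]
 [-0.1  0.6]
 [ 1.4  4.5]
 [-3.   1.2]
 [-0.1 -1.8]
 [ 1.4  0.8]
 [ 0.1  1.6]
 [-2.8 -1.1]
 [ 1.3 -2.3]]
```

View pics/fit1.png

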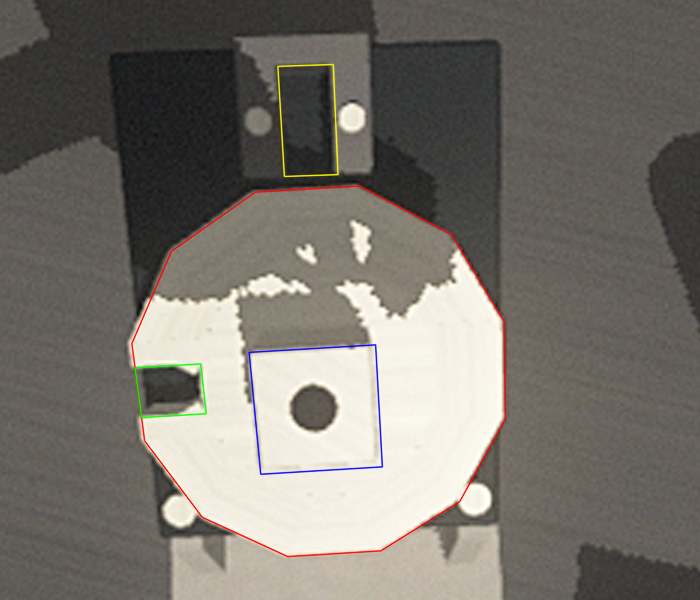

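The overlay fits well: theta is about 91° and head yaw about 16.5°. Next I'll grip the boss.

```bash
cat > hp.py <<'E'
from h import *
x_,y_,psi,th=np.load("head.npy"); H=headR(psi); O=np.array([x_,y_,.135]); HM=H.as_matrix()
def tool(L,ang): # tool z=-head z, tool x at ang from head x
    return O+H.apply(L), Rzx(-HM[:,2],H.apply([np.cos(ang),np.sin(ang),0]))
E
python3 - <<'E'
from hp import *; from bench import ctrl
o=ctrl.get_obs()
for z in(.09,.028): go(o,*tool([0,0,z],th-np.pi/2))
E
```

```text
dr [ 0.15 -0.07 -0.52] xyz [ 1.68 -0.8   9.97]
dr [ 0.15 -0.07 -0.52] xyz [ 1.63 -0.89 16.17]
```

Call:
send_rows(
  dr=[
    [0.15, -0.07, -0.5],
    [0.15, -0.07, -0.52],
    [0.15, -0.07, -0.52],
    [0.15, -0.07, -0.52],
    [0.15, -0.07, -0.52],
    [0.15, -0.07, -0.52],
    [0.15, -0.07, -0.52],
    [0.15, -0.07, -0.52],
  ],
  xyz=[
    [1.0, -0.5, 4],
    [1.68, -0.8, 9],
    [1.65, -0.85, 10],
    [1.65, -0.85, 12],
    [1.64, -0.88, 14],
    [1.63, -0.89, 16.2],
    [1.63, -0.89, 16.2],
    [1.63, -0.89, 16.2],
  ],
  jaw=[100, 100, 100, 100, 100, 100, 100, 30],
)

```text
time_s: 2.15
eef_pos: [0.5791, -0.055, 0.1597]
eef_rot: [-0.031, 0.955, 0.149, 0.255]
wrist_force: [0.2, 0.2, 0.3]
opening: 0.818
grasp_force: 0.0
```

Call:
send_rows(
  dr=[
    [0, 0, 0],
    [0, 0, 0],
    [0, 0, 0],
    [0, 0, 0],
    [0, 0, 0],
    [0, 0, 0],
    [0, 0, 0],
    [0, 0, 0],
  ],
  xyz=[
    [0, 0, 0],
    [0, 0, 0],
    [0, 0, 0],
    [0, 0, 0],
    [0, 0, 0],
    [0, 0, 0],
    [0, 0, 0],
    [0, 0, 0],
  ],
  jaw=[20, 20, 20, 20, 20, 20, 20, 20],
)

```text
time_s: 3.15
eef_pos: [0.5754, -0.0459, 0.1587]
eef_rot: [-0.04, 0.955, 0.152, 0.251]
wrist_force: [-22.7, 29.8, 25.2]
opening: 0.414
grasp_force: 56.8
```

Run:
```python
from hp import *; from bench import ctrl
o=ctrl.get_obs()
go(o,*tool([0,0,.028],th-np.pi/2)); print(H.inv().apply(o["eef_pos"]-O),H.inv().apply(o["wrist_force"]),o["torque"],o["q"].round(2), H.inv().apply(rot(o).as_matrix().T))
```

```text
dr [-0.12  0.08  0.02] xyz [0.51 0.08 0.22]
[-0.00512689  0.00061892  0.03027827] [ 1.08105564 35.0044513  28.50440012] [4.55729014 1.48324957 2.71747802] [-0.48  0.06  2.04  0.54  0.74  0.43] [[ 0.99969421  0.02310568 -0.00881042]
 [ 0.02299455 -0.99965727 -0.01251359]
 [-0.00909653  0.01230717 -0.99988289]]
```

Call:
send_rows(
  dr=[
    [0, 0, 0],
    [0, 0, 0],
    [0, 0, 0],
    [0, 0, 0],
    [0, 0, 0],
    [0, 0, 0],
    [0, 0, 0],
    [0, 0, 0],
  ],
  xyz=[
    [0, 0, 0],
    [0, 0, 0],
    [0, 0, 0],
    [0, 0, 0],
    [0, 0, 0],
    [0, 0, 0],
    [0, 0, 0],
    [0, 0, 0],
  ],
  jaw=[90, 90, 90, 90, 90, 90, 90, 90],
)

```text
time_s: 4.15
eef_pos: [0.5791, -0.0545, 0.1586]
eef_rot: [-0.031, 0.955, 0.149, 0.254]
wrist_force: [-0.2, 0.4, 0.1]
opening: 0.902
grasp_force: 0.0
```

Run:
```python
from hp import *; from bench import ctrl
o=ctrl.get_obs()
go(o,*tool([0,0,.028],th-np.pi/2)); print(o["dq"],o["opening"],H.inv().apply(o["eef_pos"]-O),o["wrist_force"],H.inv().apply(rot(o).as_matrix().T))
```

```text
dr [0.06 0.06 0.  ] xyz [ 0.44 -0.87  0.16]
[-0.00081197  0.00119397 -0.00176542  0.0015939  -0.00069173 -0.00011107] 0.9016861081966789 [-0.00423476 -0.00873408  0.02968693] [-0.22998227  0.35471335  0.11294336] [[ 0.99974611  0.02171537 -0.00601303]
 [ 0.02175204 -0.99974478  0.00610157]
 [-0.005879   -0.00623081 -0.99996331]]
```

Call:
send_rows(
  dr=[
    [0.06, 0.06, 0],
    [0.06, 0.06, 0],
    [0.06, 0.06, 0],
    [0.06, 0.06, 0],
    [0.06, 0.06, 0],
    [0.06, 0.06, 0],
    [0.06, 0.06, 0],
    [0.06, 0.06, 0],
  ],
  xyz=[
    [0.44, -0.84, 0.1],
    [0.44, -0.84, 0.1],
    [0.44, -0.84, 0.1],
    [0.44, -0.84, 0.1],
    [0.44, -0.84, 0.1],
    [0.44, -0.84, 0.1],
    [0.44, -0.84, 0.1],
    [0.44, -0.84, 0.1],
  ],
  jaw=[90, 90, 90, 25, 25, 25, 25, 25],
)

```text
time_s: 5.15
eef_pos: [0.5802, -0.0441, 0.1599]
eef_rot: [-0.036, 0.954, 0.15, 0.256]
wrist_force: [-4.3, 3.9, 5.6]
opening: 0.412
grasp_force: 61.4
```

Call:
send_rows(
  dr=[
    [0, 0, 0],
    [0, 0, 0],
    [0, 0, 0.4],
    [0, 0, 0.8],
    [0, 0, 1.5],
    [0, 0, 2.3],
    [0, 0, 3.1],
    [0, 0, 3.9],
  ],
  xyz=[
    [0, 0, 0],
    [0, 0, 0],
    [0, 0, 0],
    [0, 0, 0],
    [0, 0, 0],
    [0, 0, 0],
    [0, 0, 0],
    [0, 0, 0],
  ],
  jaw=[15, 15, 15, 15, 15, 15, 15, 15],
)

```text
time_s: 6.15
eef_pos: [0.5801, -0.0438, 0.1599]
eef_rot: [-0.087, 0.965, -0.048, 0.244]
wrist_force: [-5.4, 5.6, 6.1]
opening: 0.412
grasp_force: 61.5
```

Run:
```python
from hp import *; from bench import ctrl
o=ctrl.get_obs()
go(o,*tool([0,0,.028],-np.pi/2)); print(H.inv().apply(o["eef_pos"]-O),H.inv().apply(o["wrist_force"]),H.inv().apply(o["torque"]),o["q"].round(2),o["grasp_force"])
```

```text
dr [-0.02  0.03 11.29] xyz [0.05 0.11 0.08]
[-7.63528831e-05  1.25290767e-03  2.87798576e-02] [-0.05931848  6.96444475  7.12858812] [0.99249622 0.06514291 0.30214026] [-0.47  0.06  2.03  0.54  0.73  0.85] 61.484346985816956
```

Call:
send_rows(
  dr=[
    [0, 0, 1.2],
    [0, 0, 2.6],
    [0, 0, 4],
    [0, 0, 5.4],
    [0, 0, 6.8],
    [0, 0, 8.2],
    [0, 0, 9.6],
    [0, 0, 10.6],
  ],
  xyz=[
    [0, 0, 0],
    [0, 0, 0],
    [0, 0, 0],
    [0, 0, 0],
    [0, 0, 0],
    [0, 0, 0],
    [0, 0, 0],
    [0, 0, 0],
  ],
  jaw=[15, 15, 15, 15, 15, 15, 15, 15],
)

```text
time_s: 7.15
eef_pos: [0.5806, -0.0431, 0.1603]
eef_rot: [-0.203, 0.794, -0.549, 0.161]
wrist_force: [-1.8, 10.0, 5.8]
opening: 0.412
grasp_force: 61.1
```

Call:
send_rows(
  dr=[
    [0, 0, 0.5],
    [0, 0, 0.8],
    [0, 0, 0.8],
    [0, 0, 0.8],
    [0, 0, 0.8],
    [0, 0, 0.8],
    [0, 0, 0.8],
    [0, 0, 0.8],
  ],
  xyz=[
    [0, 0, 0],
    [0, 0, 0],
    [0, 0, 0],
    [0, 0, 0],
    [0, 0, 0],
    [0, 0, 0],
    [0, 0, 0],
    [0, 0, 0],
  ],
  jaw=[15, 15, 15, 15, 15, 15, 15, 15],
)

```text
time_s: 8.15
eef_pos: [0.5807, -0.043, 0.1603]
eef_rot: [-0.21, 0.771, -0.581, 0.153]
wrist_force: [-2.1, 10.9, 4.7]
opening: 0.413
grasp_force: 61.0
```

Run:
```python
from hp import *; from bench import ctrl
o=ctrl.get_obs()
go(o,*tool([0,0,.028],-np.pi/2)); print(H.inv().apply(o["eef_pos"]-O),H.inv().apply(o["wrist_force"]),H.inv().apply(o["torque"]),o["q"].round(2),o["grasp_force"])
w=ctrl.calibration("wrist");im=ctrl.camera("wrist")
np.savez("w2.npz",K=w["camera_matrix"],T=w["world_from_camera"],im=im)
cv2.imwrite("pics/w2.png",cv2.resize(im[:,:,::-1],(800,600),interpolation=cv2.INTER_CUBIC))
```

```text
dr [-0.01  0.04 -0.1 ] xyz [0.18 0.08 0.08]
[0.00081893 0.00182363 0.02879669] [ 3.26270761 11.01619194  3.57099423] [ 1.17070253 -0.71534023 -0.14704234] [-0.46  0.06  2.03  0.55  0.73  2.04] 60.95256686210632
```

Call:
send_rows(
  dr=[
    [0, 0, 0],
    [0, 0, 0],
    [0, 0, 0],
    [0, 0, 0],
    [0, 0, 0],
    [0, 0, 0],
    [0, 0, 0],
    [0, 0, 0],
  ],
  xyz=[
    [0, 0, 0],
    [0, 0, 0],
    [0, 0, 0],
    [0, 0, 0],
    [0, 0, -2],
    [0, 0, -5],
    [0, 0, -9],
    [0, 0, -13],
  ],
  jaw=[60, 80, 80, 80, 80, 80, 80, 80],
)

```text
time_s: 9.2
eef_pos: [0.5176, -0.0639, 0.2732]
eef_rot: [-0.208, 0.771, -0.581, 0.154]
wrist_force: [0.2, 0.2, 0.3]
opening: 0.799
grasp_force: 0.0
```

Call:
send_rows(
  dr=[
    [0, 0, -1],
    [0, 0, -2.5],
    [0, 0, -4],
    [0, 0, -5.5],
    [0, 0, -7],
    [0, 0, -7.5],
    [0, 0, -7.5],
    [0, 0, -7.5],
  ],
  xyz=[
    [0, 0, -1],
    [0, 0, -2],
    [0, 0, -2],
    [0, 0, -2],
    [0, 0, -2],
    [0, 0, -2],
    [0, 0, -2],
    [0, 0, -2],
  ],
  jaw=[100, 100, 100, 100, 100, 100, 100, 100],
)

```text
time_s: 10.2
eef_pos: [0.5087, -0.0666, 0.2897]
eef_rot: [-0.134, 0.935, -0.243, 0.222]
wrist_force: [-0.4, 1.1, 0.2]
opening: 1.002
grasp_force: 0.0
```

Run:
```python
from h import *; from bench import ctrl
o=ctrl.get_obs();w=ctrl.calibration("wrist");im=ctrl.camera("wrist")
np.savez("w3.npz",K=w["camera_matrix"],T=w["world_from_camera"],im=im)
print(abs(o["dq"]).max(),o["q"].round(2))
p=np.load("head.npy");p[3]=0.0
import re
s=open("fit.py").read().split("obs=")[0].replace("w1","w3")+"b=.018\n"+s if 0 else None
src=open("fit.py").read()
exec(src.split("obs=")[0].replace("w1.npz","w3.npz")+"b=.018\ndef draw"+src.split("def draw")[1].rsplit("draw(",1)[0].replace("p=s.x","p=p").replace("I[80:680,400:1100]","I"))
q=proj(c,headR(p[2]).apply([[.04,0,0]])+[p[0],p[1],.135])[0]*3;print(q)
draw("pics/full3.png"); I=cv2.imread("pics/full3.png");x0,y0=(q-[400,300]).clip(0).astype(int)
cv2.imwrite("pics/fit3.png",I[y0:y0+600,x0:x0+800])
```

```text
0.0037445402276604445 [-0.61 -0.29  2.06  0.46  1.08  1.31]
[679.95831256 440.075053  ]
```

View pics/fit3.png

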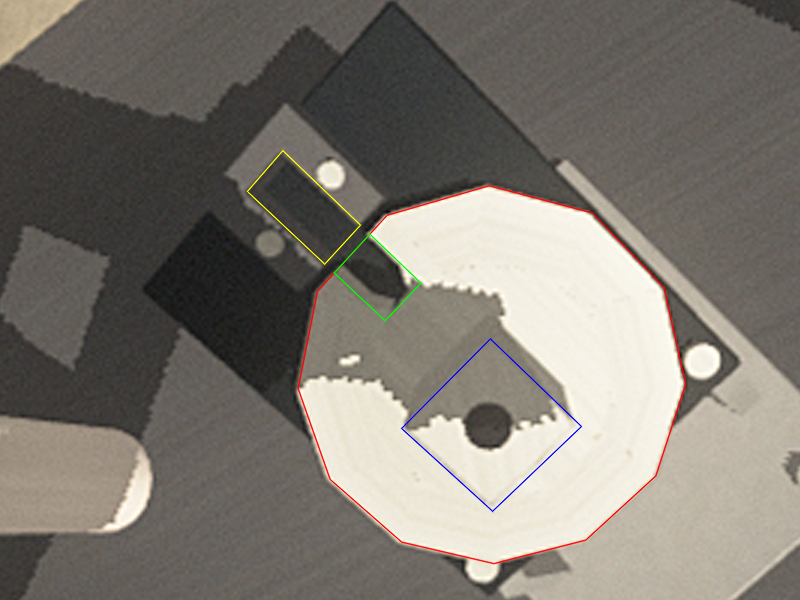

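The overlay at theta=0 matches the disc, keyway and slot, so the keyway is aligned. Now I'll move over the rack.

Run:
```python
from h import *; from bench import ctrl
o=ctrl.get_obs(); go(o,[.53,.37,.27],Rzx([0,0,-1],[0,1,0])); print(o["eef_pos"])
```

```text
dr [  1.44  -5.83 -19.31] xyz [-21.4  -37.11   8.95]
[ 0.50870856 -0.06663377  0.28965938]
```

Call:
send_rows(
  dr=[
    [0.1, -0.4, -1.4],
    [0.2, -0.8, -2.8],
    [0.3, -1.3, -4.2],
    [0.4, -1.7, -5.6],
    [0.5, -2.1, -7],
    [0.6, -2.5, -8.4],
    [0.7, -2.9, -9.7],
    [0.8, -3.3, -11],
  ],
  xyz=[
    [-1.6, -2.8, 0],
    [-3.2, -5.6, 0],
    [-4.8, -8.3, 0],
    [-6.4, -11.1, 0.5],
    [-8, -13.9, 1],
    [-9.6, -16.7, 2],
    [-11.2, -19.5, 3],
    [-12.8, -22.3, 4.5],
  ],
  jaw=[100, 100, 100, 100, 100, 100, 100, 100],
)

```text
time_s: 11.25
eef_pos: [0.5179, 0.1954, 0.2859]
eef_rot: [-0.066, 0.932, 0.34, 0.113]
wrist_force: [0.2, -0.6, 1.1]
opening: 1.002
grasp_force: 0.0
```

Run:
```python
from h import *; from bench import ctrl
o=ctrl.get_obs(); go(o,[.53,.37,.27],Rzx([0,0,-1],[0,1,0])); print(o["eef_pos"],o["q"].round(2))
```

```text
dr [ 0.66 -2.49 -8.28] xyz [ 11.28 -12.43   5.2 ]
[0.51793362 0.19536429 0.28585649] [ 0.04 -0.04  1.79  0.21  1.22  0.86]
```

Call:
send_rows(
  dr=[
    [0.1, -0.4, -1.4],
    [0.2, -0.8, -2.8],
    [0.3, -1.3, -4.2],
    [0.4, -1.7, -5.6],
    [0.6, -2.1, -7],
    [0.66, -2.5, -8.3],
    [0.66, -2.5, -8.3],
    [0.66, -2.5, -8.3],
  ],
  xyz=[
    [2, -2, 1],
    [4, -4, 2],
    [6, -6.5, 3],
    [8, -9, 4],
    [10, -11, 5],
    [11.3, -12.4, 5.2],
    [11.3, -12.4, 5.2],
    [11.3, -12.4, 5.2],
  ],
  jaw=[100, 100, 100, 100, 100, 100, 100, 100],
)

```text
time_s: 12.25
eef_pos: [0.5305, 0.3683, 0.2695]
eef_rot: [-0.001, 0.708, 0.706, -0.0]
wrist_force: [0.7, 0.1, 0.6]
opening: 1.002
grasp_force: 0.0
```

Call:
send_rows(
  dr=[
    [0, 0, 0],
    [0, 0, 0],
    [0, 0, 0],
    [0, 0, 0],
    [0, 0, 0],
    [0, 0, 0],
    [0, 0, 0],
    [0, 0, 0],
  ],
  xyz=[
    [0, 0, 0],
    [0, 0, 0],
    [0, 0, 0],
    [0, 0, 0],
    [0, 0, 0],
    [0, 0, 0],
    [0, 0, 0],
    [0, 0, 0],
  ],
  jaw=[60, 60, 60, 60, 60, 60, 60, 60],
)

```text
time_s: 13.25
eef_pos: [0.5306, 0.3687, 0.2699]
eef_rot: [-0.0, 0.708, 0.707, -0.0]
wrist_force: [0.4, 0.9, 0.0]
opening: 0.597
grasp_force: 0.0
```

Run:
```python
from h import *; from bench import ctrl
o=ctrl.get_obs();w=ctrl.calibration("wrist");im=ctrl.camera("wrist")
np.savez("w4.npz",K=w["camera_matrix"],T=w["world_from_camera"],im=im)
cv2.imwrite("pics/w4.png",cv2.resize(im[:,:,::-1],(800,600),interpolation=cv2.INTER_CUBIC))
print(o["eef_pos"],o["q"].round(2),abs(o["dq"]).max())
```

```text
[0.5305993  0.36872692 0.26988246] [0.42 0.32 1.39 0.   1.43 0.42] 0.0028933183572496545
```

View pics/w4.png

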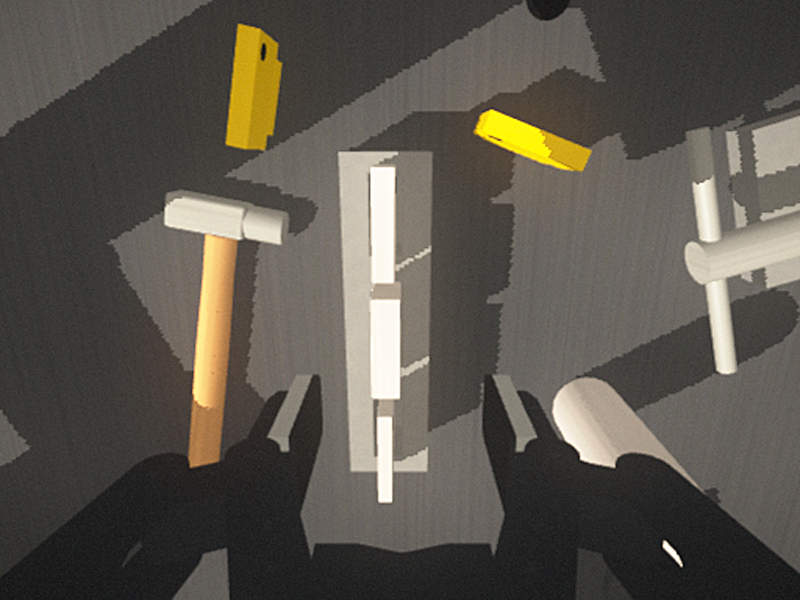

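The wrist view confirms it: the far (+y) key has its top face at (370–394, 168–283) and width 22.5 px. The centre key is 29 px wide (thick) and the near one 15 px (thin), so the target is the far one.

Run:
```python
from h import *; from bench import ctrl
d=np.load("w4.npz");c=dict(camera_matrix=d["K"],world_from_camera=d["T"])
P=[onz(c,u*.64,v*.64,z) for u,v,z in [(370.5,168,.099),(393.5,167.5,.099),(394,283,.099),(372,283,.099),(371,300,.099),(400,299,.099),(400,398,.099),(371,398,.099),(377,417,.099),(392,417,.099),(392,502,.099),(378,502,.099),(338,153,.055),(432,152,.055),(428,471,.055),(352,471,.055)]]
print(np.round(P,4)); k=np.mean(P[:4],0);t=np.mean(P[8:12],0);d=k-t;print(k,t,np.degrees(np.arctan2(d[1],d[0])))
d/=np.linalg.norm(d);d[2]=0
o=ctrl.get_obs()
for z in(.13,.081):go(o,[k[0],k[1],z],Rzx([0,0,-1],d))
```

```text
[[0.5115 0.4335 0.099 ]
 [0.5248 0.4337 0.099 ]
 [0.5247 0.3643 0.099 ]
 [0.511  0.3643 0.099 ]
 [0.5101 0.3532 0.099 ]
 [0.5284 0.3539 0.099 ]
 [0.5282 0.2842 0.099 ]
 [0.5087 0.2842 0.099 ]
 [0.5125 0.2698 0.099 ]
 [0.5227 0.2698 0.099 ]
 [0.5221 0.2001 0.099 ]
 [0.512  0.2002 0.099 ]
 [0.4874 0.4413 0.055 ]
 [0.5496 0.4419 0.055 ]
 [0.5504 0.1939 0.055 ]
 [0.4887 0.1939 0.055 ]]
[0.51798531 0.39895865 0.099     ] [0.5173232  0.23496545 0.099     ] 89.76867415098569
dr [-0.01 -0.    0.03] xyz [ 3.02 -1.25 13.99]
dr [-0.01 -0.    0.03] xyz [ 3.02 -1.25 18.89]
```

Call:
send_rows(
  dr=[
    [0, 0, 0],
    [0, 0, 0],
    [0, 0, 0],
    [0, 0, 0],
    [0, 0, 0],
    [0, 0, 0],
    [0, 0, 0],
    [0, 0, 0],
  ],
  xyz=[
    [2, -1, 4],
    [3, -1.25, 8],
    [3.02, -1.25, 12],
    [3.02, -1.25, 14],
    [3.02, -1.25, 16],
    [3.02, -1.25, 18],
    [3.02, -1.25, 18.9],
    [3.02, -1.25, 18.9],
  ],
  jaw=[60, 60, 60, 60, 60, 60, 60, 60],
)

```text
time_s: 14.3
eef_pos: [0.5178, 0.3988, 0.0805]
eef_rot: [-0.001, 0.708, 0.707, -0.001]
wrist_force: [0.0, 0.1, -0.3]
opening: 0.599
grasp_force: 0.0
```

Call:
send_rows(
  dr=[
    [0, 0, 0],
    [0, 0, 0],
    [0, 0, 0],
    [0, 0, 0],
    [0, 0, 0],
    [0, 0, 0],
    [0, 0, 0],
    [0, 0, 0],
  ],
  xyz=[
    [0, 0, 0],
    [0, 0, 0],
    [0, 0, 0],
    [0, 0, 0],
    [0, 0, 0],
    [0, 0, 0],
    [0, 0, 0],
    [0, 0, 0],
  ],
  jaw=[40, 30, 20, 10, 5, 0, 0, 0],
)

```text
time_s: 15.3
eef_pos: [0.5183, 0.3992, 0.0816]
eef_rot: [-0.0, 0.708, 0.707, 0.0]
wrist_force: [-1.0, -0.8, 4.9]
opening: 0.151
grasp_force: 59.0
```

Run:
```python
from h import *; from bench import ctrl
o=ctrl.get_obs(); print({k:np.round(o[k],4) for k in("eef_pos","eef_rot","wrist_force","torque","opening","grasp_force")})
```

```text
{'eef_pos': array([0.5183, 0.3992, 0.0816]), 'eef_rot': array([-3.000e-04,  7.075e-01,  7.067e-01,  3.000e-04]), 'wrist_force': array([-1.0451, -0.8334,  4.908 ]), 'torque': array([-0.007 ,  0.1552,  0.0059]), 'opening': np.float64(0.1508), 'grasp_force': np.float64(58.9848)}
```

Call:
send_rows(
  dr=[
    [0, 0, 0],
    [0, 0, 0],
    [0, 0, 0],
    [0, 0, 0],
    [0, 0, 0],
    [0, 0, 0],
    [0, 0, 0],
    [0, 0, 0],
  ],
  xyz=[
    [0, 0, -1],
    [0, 0, -3],
    [0, 0, -6],
    [0, 0, -10],
    [0, 0, -14],
    [0, 0, -16],
    [0, 0, -16],
    [0, 0, -16],
  ],
  jaw=[0, 0, 0, 0, 0, 0, 0, 0],
)

```text
time_s: 16.3
eef_pos: [0.5173, 0.3984, 0.239]
eef_rot: [-0.001, 0.708, 0.707, -0.002]
wrist_force: [-0.5, 0.2, -2.1]
opening: 0.153
grasp_force: 58.4
```

Run:
```python
from hp import *; from bench import ctrl
o=ctrl.get_obs(); go(o,*tool([.069,0,.12],0));print(o["eef_pos"],o["opening"],tool([.069,0,.12],0)[0])
```

```text
dr [-3.22  4.32 11.93] xyz [-43.93   7.72  -3.43]
[0.51727966 0.39842487 0.23898463] 0.15327236097251937 [ 0.59407995 -0.04095829  0.27342305]
```

Call:
send_rows(
  dr=[
    [-0.3, 0.4, 1.2],
    [-0.65, 0.9, 2.4],
    [-1, 1.3, 3.6],
    [-1.3, 1.75, 4.8],
    [-1.6, 2.2, 6],
    [-1.95, 2.6, 7.2],
    [-2.3, 3, 8.4],
    [-2.6, 3.5, 9.6],
  ],
  xyz=[
    [-4.4, 0.8, -1.5],
    [-8.8, 1.5, -3],
    [-13.2, 2.3, -4],
    [-17.6, 3.1, -4],
    [-22, 3.9, -4],
    [-26.4, 4.6, -4],
    [-30.8, 5.4, -4],
    [-35.2, 6.2, -4],
  ],
  jaw=[0, 0, 0, 0, 0, 0, 0, 0],
)

```text
time_s: 17.3
eef_pos: [0.5787, 0.0456, 0.2784]
eef_rot: [-0.033, 0.941, 0.262, 0.213]
wrist_force: [-0.3, -0.8, -1.6]
opening: 0.154
grasp_force: 58.5
```

Run:
```python
from hp import *; from bench import ctrl
o=ctrl.get_obs(); go(o,*tool([.069,0,.12],0));print(o["eef_pos"],o["opening"],o["q"].round(2))
```

```text
dr [-0.64  0.81  2.28] xyz [-3.16  8.21 -0.46]
[0.57873788 0.04561979 0.27841839] 0.1543759207179991 [-0.27 -0.08  1.88  0.32  1.02  0.63]
```

Call:
send_rows(
  dr=[
    [-0.2, 0.3, 0.8],
    [-0.4, 0.5, 1.5],
    [-0.64, 0.8, 2.28],
    [-0.64, 0.8, 2.28],
    [-0.64, 0.8, 2.28],
    [-0.64, 0.8, 2.28],
    [-0.64, 0.8, 2.28],
    [-0.64, 0.8, 2.28],
  ],
  xyz=[
    [-1, 2.7, -0.2],
    [-2, 5.5, -0.3],
    [-3.1, 8.2, -0.46],
    [-3.1, 8.2, -0.46],
    [-3.1, 8.2, -0.46],
    [-3.1, 8.2, -0.46],
    [-3.1, 8.2, -0.46],
    [-3.1, 8.2, -0.46],
  ],
  jaw=[0, 0, 0, 0, 0, 0, 0, 0],
)

```text
time_s: 18.3
eef_pos: [0.5959, -0.0388, 0.2764]
eef_rot: [-0.037, 0.955, 0.142, 0.257]
wrist_force: [-0.5, -0.9, -1.4]
opening: 0.155
grasp_force: 58.7
```

Run:
```python
from hp import *; from bench import ctrl
o=ctrl.get_obs(); go(o,*tool([.069,0,.12],0));go(o,*tool([.069,0,.055],0));print(H.inv().apply(o["eef_pos"]-O),abs(o["dq"]).max())
```

```text
dr [-0.   -0.01  0.05] xyz [-0.36  0.15  0.14]
dr [-0.   -0.01  0.05] xyz [-0.37  0.16  6.64]
[0.07258326 0.00155443 0.12138317] 0.004868841650351045
```

Call:
send_rows(
  dr=[
    [0, 0, 0.05],
    [0, 0, 0.05],
    [0, 0, 0.05],
    [0, 0, 0.05],
    [0, 0, 0.05],
    [0, 0, 0.05],
    [0, 0, 0.05],
    [0, 0, 0.05],
  ],
  xyz=[
    [-0.37, 0.16, 1.5],
    [-0.37, 0.16, 3],
    [-0.37, 0.16, 4.5],
    [-0.37, 0.16, 5.5],
    [-0.37, 0.16, 6.3],
    [-0.37, 0.16, 6.3],
    [-0.37, 0.16, 6.3],
    [-0.37, 0.16, 6.3],
  ],
  jaw=[0, 0, 0, 0, 0, 0, 0, 0],
)

```text
time_s: 19.3
eef_pos: [0.6237, -0.033, 0.2205]
eef_rot: [-0.037, 0.956, 0.139, 0.257]
wrist_force: [0.3, 0.2, -0.8]
opening: 0.156
grasp_force: 58.8
```

Run:
```python
from hp import *; from bench import ctrl
o=ctrl.get_obs(); go(o,*tool([.069,0,.0265],0));print(H.inv().apply(o["eef_pos"]-O),o["wrist_force"])
c=ctrl.calibration("wrist");im=ctrl.camera("wrist")
I=cv2.resize(im[:,:,::-1],None,fx=3,fy=3,interpolation=cv2.INTER_CUBIC)
pj=lambda L:(proj(c,H.apply(L)+O)+.5)*3
for L,col in [([[.066,.0085,0],[.098,.0085,0],[.098,-.0085,0],[.066,-.0085,0]],(0,255,255)),([[.062,.0085,0],[.04,.0085,0],[.04,-.0085,0],[.062,-.0085,0]],(0,255,0))]:
    cv2.polylines(I,[(pj(L)*8).round().astype(int)],True,col,1,cv2.LINE_AA,3)
T=rot(o);K=np.array([[a,b,.0505-h] for a,b,h in [(.025,.003,0),(.025,-.003,0),(-.025,-.003,0),(-.025,.003,0)]])
q=(proj(c,T.apply(K)+o["eef_pos"])+.5)*3;cv2.polylines(I,[(q*8).round().astype(int)],True,(255,0,255),1,cv2.LINE_AA,3)
m=pj([[.08,0,0]])[0];x0,y0=(m-[350,300]).clip(0).astype(int);cv2.imwrite("pics/w5.png",I[y0:y0+600,x0:x0+700])
```

```text
dr [ 0.01 -0.02 -0.  ] xyz [-0.02 -0.08  3.24]
[ 0.06914353 -0.00080584  0.05886355] [ 0.28983932  0.1774905  -0.80617308]
```

View pics/w5.png

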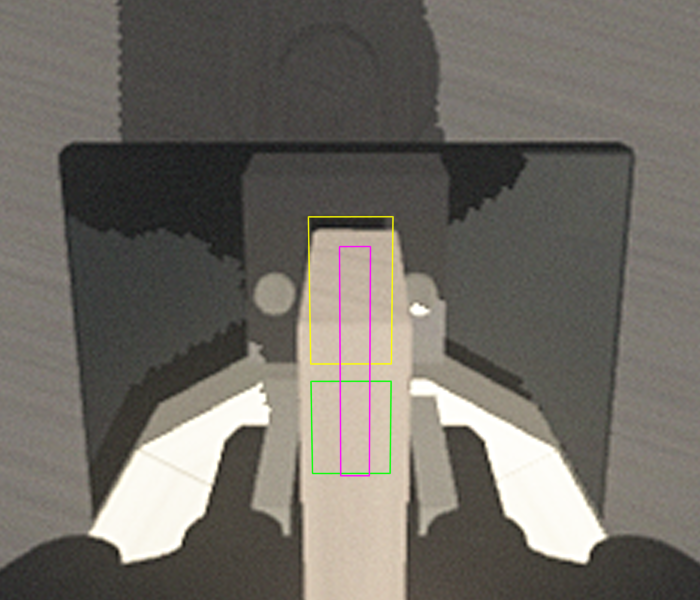

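The view shows the key tongue centred on the slot within about 1 mm (key at 354, slot at about 351 px). I'll insert it with a 0.8 mm correction.

Call:
send_rows(
  dr=[
    [0, 0, 0],
    [0, 0, 0],
    [0, 0, 0],
    [0, 0, 0],
    [0, 0, 0],
    [0, 0, 0],
    [0, 0, 0],
    [0, 0, 0],
  ],
  xyz=[
    [0, -0.07, 0.4],
    [0, -0.07, 0.8],
    [0, -0.07, 1.1],
    [0, -0.07, 1.4],
    [0, -0.07, 1.7],
    [0, -0.07, 2],
    [0, -0.07, 2.3],
    [0, -0.07, 2.5],
  ],
  jaw=[0, 0, 0, 0, 0, 0, 0, 0],
)

```text
time_s: 20.35
eef_pos: [0.6357, -0.0281, 0.1986]
eef_rot: [-0.038, 0.956, 0.139, 0.257]
wrist_force: [-0.6, 3.1, 3.1]
opening: 0.154
grasp_force: 59.3
```

Run:
```python
from hp import *; from bench import ctrl
o=ctrl.get_obs(); go(o,*tool([.069,0,.0265],0));print(H.inv().apply(o["eef_pos"]-O),H.inv().apply(o["wrist_force"]),H.inv().apply(o["torque"]))
```

```text
dr [-0.   -0.02 -0.  ] xyz [-0.03  0.05  0.69]
[0.06929585 0.00050864 0.03339186] [1.86676874 3.17756038 2.5260609 ] [ 0.75633778 -0.15242495 -0.06480263]
```

Call:
send_rows(
  dr=[
    [0, 0, 0],
    [0, 0, 0],
    [0, 0, 0],
    [0, 0, 0],
    [0, 0, 0],
    [0, 0, 0],
    [0, 0, 0],
    [0, 0, 0],
  ],
  xyz=[
    [0, 0.03, 0.2],
    [0, 0.03, 0.4],
    [0, 0.03, 0.55],
    [0, 0.03, 0.7],
    [0, 0.03, 0.85],
    [0, 0.03, 0.95],
    [0, 0.03, 0.95],
    [0, 0.03, 0.95],
  ],
  jaw=[0, 0, 0, 0, 0, 0, 0, 0],
)

```text
time_s: 21.35
eef_pos: [0.6396, -0.0274, 0.1923]
eef_rot: [-0.037, 0.956, 0.14, 0.257]
wrist_force: [-21.8, 1.5, 22.3]
opening: 0.156
grasp_force: 63.7
```

Run:
```python
from hp import *; from bench import ctrl
o=ctrl.get_obs(); go(o,*tool([.069,0,.0265],0));print(H.inv().apply(o["eef_pos"]-O),H.inv().apply(o["wrist_force"]),H.inv().apply(o["torque"]))
```

```text
dr [-0.   -0.01  0.01] xyz [-0.06  0.01 -0.05]
[6.96202971e-02 7.05612740e-05 2.60026444e-02] [-6.5256591   7.59101121 29.56880202] [ 1.52285076  1.26004424 -0.03111618]
```

It's home: 30 N of resistance at the expected flush height. Releasing and backing out.

Call:
send_rows(
  dr=[
    [0, 0, 0],
    [0, 0, 0],
    [0, 0, 0],
    [0, 0, 0],
    [0, 0, 0],
    [0, 0, 0],
    [0, 0, 0],
    [0, 0, 0],
  ],
  xyz=[
    [0, 0, -0.2],
    [0, 0, -0.3],
    [0, 0, -0.3],
    [0, 0, -0.3],
    [0, 0, -0.3],
    [0, 0, -0.3],
    [0, 0, -0.3],
    [0, 0, -0.3],
  ],
  jaw=[30, 50, 60, 60, 60, 60, 60, 60],
)

```text
time_s: 22.35
eef_pos: [0.6386, -0.0279, 0.1926]
eef_rot: [-0.037, 0.956, 0.139, 0.257]
wrist_force: [0.4, 0.9, -0.6]
opening: 0.602
grasp_force: 0.0
```

Call:
send_rows(
  dr=[
    [0, 0, 0],
    [0, 0, 0],
    [0, 0, 0],
    [0, 0, 0],
    [0, 0, 0],
    [0, 0, 0],
    [0, 0, 0],
    [0, 0, 0],
  ],
  xyz=[
    [0, 0, -2],
    [0, 0, -5],
    [0, 0, -8],
    [0, 0, -11],
    [0, 0, -14],
    [0, 0, -15],
    [0, 0, -15],
    [0, 0, -15],
  ],
  jaw=[60, 60, 60, 60, 60, 60, 60, 60],
)

```text
time_s: 23.35
eef_pos: [0.5664, -0.049, 0.3211]
eef_rot: [-0.038, 0.956, 0.139, 0.256]
wrist_force: [-0.1, 0.1, -0.2]
opening: 0.604
grasp_force: 0.0
```

Run:
```python
from hp import *; from bench import ctrl
o=ctrl.get_obs(); print(H.inv().apply(o["eef_pos"]-O),o["wrist_force"])
c=ctrl.calibration("wrist");im=ctrl.camera("wrist")
I=cv2.resize(im[:,:,::-1],None,fx=3,fy=3,interpolation=cv2.INTER_CUBIC)
pj=lambda L:(proj(c,H.apply(L)+O)+.5)*3
for z,col in((.044,(255,0,255)),(0,(0,255,0))):
    cv2.polylines(I,[(pj([[.104,.007,z],[.034,.007,z],[.034,-.007,z],[.104,-.007,z]])*8).round().astype(int)],True,col,1,cv2.LINE_AA,3)
m=pj([[.05,0,0]])[0];x0,y0=(m-[350,300]).clip(0).astype(int);cv2.imwrite("pics/w6.png",I[y0:y0+600,x0:x0+700])
```

```text
[6.78101578e-02 1.61781760e-04 1.75694545e-01] [-0.1383318   0.060958   -0.24745712]
```

View pics/w6.png

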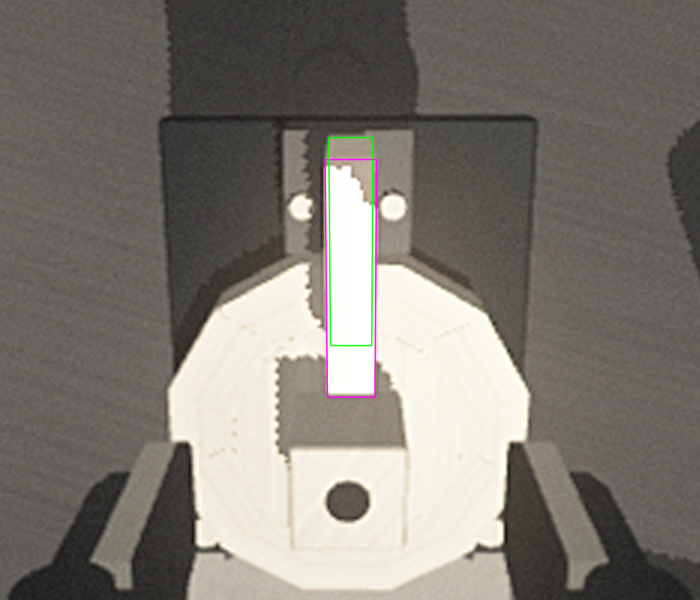

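The key's top face fills the predicted seated outline (327–376, 158–396), and it stands square in the slot with the gripper clear. Handing in.

```bash
python3 -c "
from bench import ctrl
print(ctrl.hand_in())"
```

```text
the job is handed in; nothing more can be done
None
```

I turned the spindle until the keyway lined up with the slot, pushed the middle key fully home and released it, then handed the job in at about 23 s; no verdict came back, but the last wrist picture showed the key seated and square.

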